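# Check the nip spring under the roller press hood

## Robot

A 6-joint arm with a two-finger parallel gripper is mounted at the origin on the work surface. World frame = base frame: x ahead of the robot, y to its left, z up, the work surface at z = 0. Lengths are in m, angles in rad, forces in N, time in s.
With the tool pointing down it reaches from about 0.225 to 0.875 m from the base axis. Payload 3.4 kg.
Tool frame: the origin (TCP) lies midway between the tips of the shut fingers; the grasp point (between the pads) lies 19 mm behind it (manip.pinch_z is the z of the grasp point in the tool frame, in m); z points along the fingers, x is the direction in which the jaws open and shut, and the axes are right-handed (so a half turn about z gives the same grasp; the last joint's range is limited). The gripper opens to 85 mm and grips with 20 to 120 N. Pads are 22 mm wide; open, the fingers measure 114 mm over their backs; the gripper's body (76 mm by 85 mm) begins 54 mm behind the grasp point. The pads swing forward as they close: fully open they stand 13 mm farther back than shut.
Start: joints at [-1.379, 0.276, 1.505, -0, 1.361, -0.121], TCP at [0.177, -0.547, 0.21] pointing down, gripper open.
Joint ranges: [-2.89, 2.89], [-0.75, 2.08], [0.22, 2.7], [-1.18, 4.32], [0.11, 2.71], [-2.7, 2.7]. Speed limits (rad/s): [2.57, 2.57, 3.14, 3.14, 3.14, 3.14].

## Interface

Orientations are given as a unit quaternion [w, x, y, z].
In Python, from rig import manip gives the robot as it stands. The module is installed in compiled form; this text tells all that it offers.
- The arm moves only by the tool drive_tool, never from a script. Its argument "steps" is a list of rows, each a list of 5 numbers: the shift along the tool's x, y, z in mm, then the turn about the tool's z in rad, then the gripper command: -1 is shut, 1 is fully open, values between are in proportion. A call has 1 to 5 rows; each row is the pose to reach, as a shift and turn from the pose measured when the call began, along the tool's axes at that moment; what a row does not reach only later rows make up. A row lasts 1/10 s, in which the tool goes at most 50 mm and 8.59 degrees, less where a joint would pass 70% of its speed; a pose out of reach is approached as far as the arm can. A call with a gripper value outside its range is refused whole. The fingers move at their own pace and stop on an object; "squeeze" is the grip in N (left out, the last holds). Time passes only in rows, so rows that repeat a pose let the fingers close. It gives the time, the measured TCP pose, the force and the opening at its end, in the units of the state.
- manip.get_state(): the state, without advancing time (a new reading comes with each control period).
- manip.get_image(name): name is "side" or "top" or "wrist"; returns the picture (384x512x3 uint8, blue, green, red); there is no depth.
- manip.get_calibration(name): a dict with "camera_matrix" (3x3 intrinsics, pixels), "distortion" ([k1, k2, p1, p2, k3] as OpenCV has them; the pictures are not rectified), "rvec" (rotation vector, rad) and "tvec" (3), from world to camera coordinates, as OpenCV has them. Camera axes: x right, y down, z forward; pixel columns grow to the right and rows downward; lengths in m; the calibration is good to about 2 mm. A picture is of the moment at which its call begins: read the wrist's pose just before it. get_calibration takes no time and is no camera call; for the wrist camera it gives the pose at the moment of the call.
- manip.sign_off(): hands the job in, once; it reports no verdict.
Trained networks look in the newest picture that a camera, given by its name, has taken for a name from the list of things; names that differ only in an ending like _2 or _b are one class to them, and where a whole thing is asked for, a point or a joint stands for the part that bears it (a point fixed in the world has none). Each returns a list of dicts, best first, with "conf" (0 to 1); they miss things now and then, are a little off and sometimes report something else, mostly with a low value. They report only what shows in the picture. A call takes as long as a camera call.
- manip.masks_of(camera, name): "pixels" (384x512 bool, what is visible of it) and "location" ([column, row] in pixels, amid what is visible of it).
The state is a dict: "clock": time; "qpos": joint angles; "qd": joint speeds; "effort": joint torques, N m; "position": TCP position; "ee_rot": TCP orientation; "contact_force": force on the tool from outside, world axes, zero at the start; "moment": the same for the moment, N m; "width": finger opening in m.
Only numpy, scipy, OpenCV 4.12 (cv2) and the standard library are available. Lean on these libraries where they do the work, as an engineer would, in place of code of your own. Each camera call takes 0.05 s, during which the arm holds its last target.

## Task

The roller press's hood has popped but is still held by a hidden sprung safety catch under its front edge: reach under the edge, push the catch's tab aside towards the robot and, while it is held aside, lift the hood and swing it up nearly upright so that it stays open. Then check the nip spring inside: push the sprung arm's post towards the robot until its pointer stands at the long mark on the scale (never past the last mark), hold it there for about a second, and let it spring back. Leave the hood open and the other things on the bench where they are.

Things in the scene. Friction and masses are not known exactly. Their poses are not given: they have to be found in the camera images.
- press: Bench roller press, fixed: grey open bay 200 (x) x 300 (y) x 95 mm tall under a hood. Origin at table height; its x points from the front (hood's free edge, on the robot's right) to the back (hinge, on its left), its y roughly towards the robot, z up. Bay's front wall: x = -68 mm, top 77 mm up; insides of the side walls: y = +-144 mm, tops 93 mm up; bay floor 50 mm up.
- hood (a joint): Hood, 220 mm from hinge to front edge, 300 wide, 8 thick, white rim, clear window. Hinge line along press y at press x = +110 mm, 100 mm above the table. Rad: 0 = popped (already slopes 0.14 rad up to the front), grows as it opens, stop at 1.4. Stiff hinge: stays where left; lifting at the edge takes about 6 N. The catch stops it after 0.02 rad.
- hood_edge (a point): Middle of the hood's front edge, on its underside. At start about 131 mm above the table at press x = -108 mm, 40 mm in front of the bay's front wall, with nothing under it but the catch.
- catch (a joint): Sprung steel safety catch under the hood's front edge, sliding along press y. Metres: 0 = engaged, grows as it is pushed towards the robot (press +y), stop at 0.022. From 0.013 on the hood can pass; 2 N to start, 6 N at the stop. It springs back by itself; once the hood has risen more than 0.10 rad it no longer matters.
- catch_tab (a point): Centre of the catch's push tab, an upright steel plate 48 (press x) x 8 (y) x 56 mm (z). At start at press x -98, y -30, z 88 mm. Its front 14 mm stick out before the hood's edge, seen from above. The space on its far side from the robot (press -y) is clear: push from there. A low bar (60 to 72 mm up, next to the bay wall) runs from it to a hook 60 mm nearer the robot.
- feed_head: Fixed aluminium plate 130 x 150 x 6 mm on the bay floor under the hood, with the nip arm, a rubber feed roller (diameter 32, 40 mm tall, 50 mm nearer the hinge than the post, on the -y side of the arm) and a white scale with six black marks. Origin: centre of its underside; axes like the press's. The arm's vertical pivot is at its x = +45 mm, y = 0.
- nip_arm (a joint): Sprung arm pointing from its pivot to the front. Rad: 0 = at rest, pointer at the first mark; grows as its post is pushed towards the robot (+y of the feed head), clockwise from above. Marks are 0.14 apart: the long one is the fourth, 0.42; the last (nearest the robot) is 0.70. Stop at 0.8. At the post 1 N to start, 5 N at the long mark; springs back when let go.
- nip_post (a point): On the axis of the upright steel post at the arm's front end (diameter 16, 85 mm from the pivot), 14 mm below its top; the post is free for 36 mm above the arm; its top is 110 mm above the table. Push it here from its far side (-y of the feed head).
- weight: Bystander: brass bar paperweight, 150 x 32 x 26 (mm). Origin at its underside. Leave it alone.
- brush: Bystander: paste brush, 190 long, lying (mm). Origin at its underside. Leave it alone.
- jar: Bystander: small closed jar, diameter 60, 75 tall (mm). Origin at its underside. Leave it alone.
- bowl: Bystander: white bowl, diameter 110, 50 tall (mm). Origin at its underside. Leave it alone.
- bottle: Bystander: white plastic bottle, diameter 60, 160 tall (mm). Origin at its underside. Leave it alone.
- block: Bystander: dark wooden block, 120 x 80 x 30 (mm). Origin at its underside. Leave it alone.
- mug: Bystander: blue cup, diameter 76, 85 tall (mm). Origin at its underside. Leave it alone.

How it is judged:
On the way, in this order (a step that is already met when the one before it is completed fails the run):
1. the catch is held aside (over 8 mm) while the hood rises past 0.03 rad (value of joint catch above 0.008 m and value of joint hood above 0.03 rad).
2. the hood is swung up nearly upright, past 1.1 rad of its 1.4 (value of joint hood above 1.1 rad), for 0.2 s.
3. the arm is held at the long mark, 0.42 rad within 0.07, for half a second (value of joint nip_arm between 0.35 and 0.49 rad), for 0.5 s.
At the end, for the whole second after the job is handed in: The hood stands open past 1.1 rad, the catch has sprung back (under 4 mm) and the nip arm has sprung back (under 0.05 rad) (value of joint hood above 1.1 rad and value of joint catch below 0.004 m and value of joint nip_arm below 0.05 rad); the robot touches nothing.
It fails at once if the nip arm is pushed past the last mark (over 0.71 rad) (value of joint nip_arm above 0.71 rad).
It fails at once if a bystander is moved by more than 30 mm (distance of any of weight, brush, jar, bowl, bottle, block, mug from where it was at the start of the episode above 0.03 m).
It also fails if it takes over 72 s, if anything falls off the work surface, if the arm or the gripper's body presses on something with over 40 N, if the wrist force passes 120 N, or if a joint passes its speed limit or range.

## Working session

There is one attempt and no reset: what is moved stays moved. The work goes in short steps, Python scripts to look and compute and a tool call to move; the robot and the scene stay as the last step left them, time stands still between calls to the robot, and variables do not carry over. Pictures are saved under pics/ and viewed, and the job is handed in when it is done.

Besides the shell and the picture viewer there is one more tool, called after ">>>" by a JSON object that holds its "op" and its "data", one argument or row to a line. drive_tool: Moves the arm, as the interface text tells. Its arguments: {"type":"object","properties":{"steps":{"type":"array","items":{"type":"array","items":{"type":"number"}}},"squeeze":{"type":"number"}},"required":["steps"]}

```bash
mkdir -p pics; ls; python3 - <<'E'
from rig import manip
import cv2,numpy as np
s=manip.get_state()
for k,v in s.items(): print(k,np.round(v,4))
for c in ("side","top","wrist"):
    im=manip.get_image(c); cv2.imwrite(f"pics/{c}0.png",im)
    K=manip.get_calibration(c); print(c,{k:np.round(v,4).tolist() for k,v in K.items()})
E
```

```text
pics
clock 0.0
qpos [-1.379   0.2766  1.5062 -0.      1.3607 -0.121 ]
qd [-0.0009  0.0005  0.0014  0.0022 -0.0003 -0.0017]
effort [-6.00000e-04 -4.16770e+01 -2.45803e+01 -2.00000e-04  1.13000e-02
 -0.00000e+00]
position [ 0.1768 -0.5465  0.2086]
ee_rot [-6.000e-04  8.086e-01 -5.884e-01 -7.000e-04]
contact_force [ 0.3611  0.0163 -0.0203]
moment [-0.0172 -0.0074  0.0213]
width 0.0854
side {'camera_matrix': [[388.2298, 0.0, 252.3277], [0.0, 388.2298, 189.4293], [0.0, 0.0, 1.0]], 'distortion': [-0.1042, 0.0, 0.0, 0.0, 0.0], 'rvec': [2.0752, -0.4995, 0.251], 'tvec': [-0.514, 0.2608, 0.989]}
top {'camera_matrix': [[384.0322, 0.0, 259.9793], [0.0, 384.0322, 183.4734], [0.0, 0.0, 1.0]], 'distortion': [-0.1046, 0.0, 0.0, 0.0, 0.0], 'rvec': [2.1885, -2.1517, 0.0854], 'tvec': [0.0115, 0.6009, 1.249]}
wrist {'camera_matrix': [[314.5531, 0.0, 253.8946], [0.0, 314.5531, 192.5264], [0.0, 0.0, 1.0]], 'distortion': [-0.0111, 0.0, 0.0, 0.0, 0.0], 'rvec': [-2.3418, 1.7023, 0.2536], 'tvec': [-0.5749, -0.0386, 0.3786]}
```

View pics/side0.png

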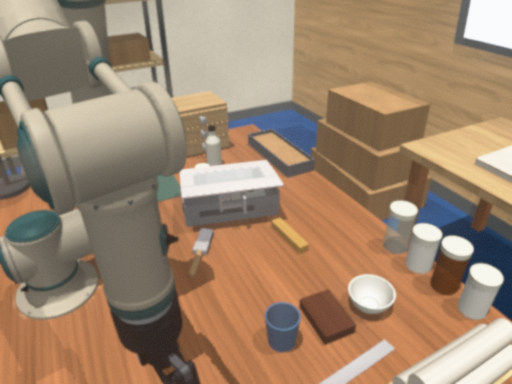

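View pics/top0.png

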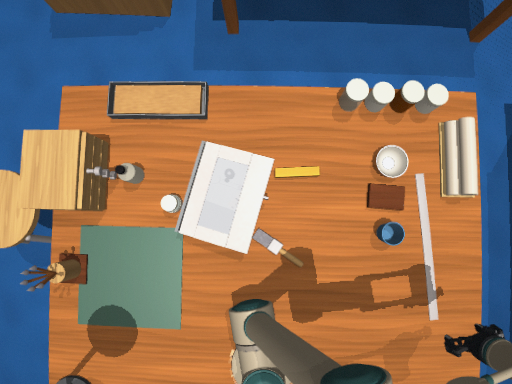

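View pics/wrist0.png

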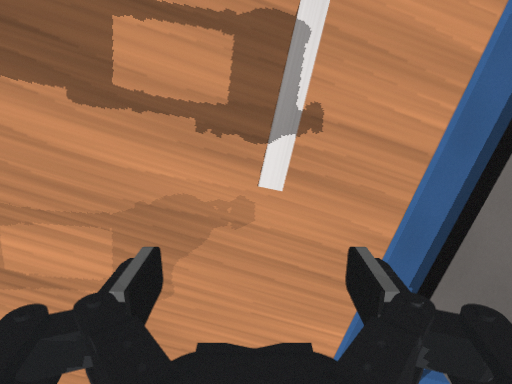

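```bash
cat > h.py <<'E'
from rig import manip
import cv2,numpy as np
def proj(c,P,K=None):
    K=K or manip.get_calibration(c)
    return cv2.projectPoints(np.float64(P).reshape(-1,3),np.float64(K["rvec"]),np.float64(K["tvec"]),np.float64(K["camera_matrix"]),np.float64(K["distortion"]))[0].reshape(-1,2)
def ray(c,uv,z,K=None):
    "pixel -> world at height z"
    K=K or manip.get_calibration(c)
    u=cv2.undistortPoints(np.float64(uv).reshape(-1,1,2),np.float64(K["camera_matrix"]),np.float64(K["distortion"])).reshape(-1,2)
    R=cv2.Rodrigues(np.float64(K["rvec"]))[0]; t=np.float64(K["tvec"]).ravel()
    o=-R.T@t; d=np.c_[u,np.ones(len(u))]@R
    return o+d*((z-o[2])/d[:,2])[:,None]
def save(im,name,box=None,s=1):
    if box: im=im[box[1]:box[3],box[0]:box[2]]
    cv2.imwrite("pics/"+name,cv2.resize(im,None,fx=s,fy=s,interpolation=cv2.INTER_CUBIC))
E
python3 - <<'E'
from h import *
for c,b in (("top",(150,120,330,280)),("side",(150,120,330,260))):
    im=manip.get_image(c); save(im,c+"z.png",b,4)
    for n in ("hood","press","catch_tab","hood_edge","nip_post","feed_head"):
        for m in manip.masks_of(c,n)[:2]:
            p=m["pixels"]; print(c,n,round(m["conf"],2),np.round(m["location"],1),p.sum())
            if n=="hood" and m["conf"]>.5:
                k=max(cv2.findContours(p.astype(np.uint8),0,2)[0],key=cv2.contourArea)
                print(cv2.approxPolyDP(k,3,True).reshape(-1,2).tolist())
E
```

```text
top hood 0.59 [228.  196.4] 6709
[[207, 142], [180, 232], [246, 252], [272, 160]]
top press 0.64 [228.  197.8] 7409
top catch_tab 0.27 [270.5 245.2] 520
top hood_edge 0.67 [226.2 196.6] 6937
side hood 0.75 [228.  176.7] 2764
[[283, 183], [266, 161], [183, 170], [180, 179], [183, 198], [227, 193], [225, 197], [230, 198], [235, 191]]
side press 0.63 [227.6 193.8] 5362
side catch_tab 0.73 [211.5 149.1] 493
side catch_tab 0.65 [233.5 204. ] 287
side hood_edge 0.58 [227.3 178.4] 2749
side feed_head 0.75 [251.8 192.2] 171
```

View pics/topz.png

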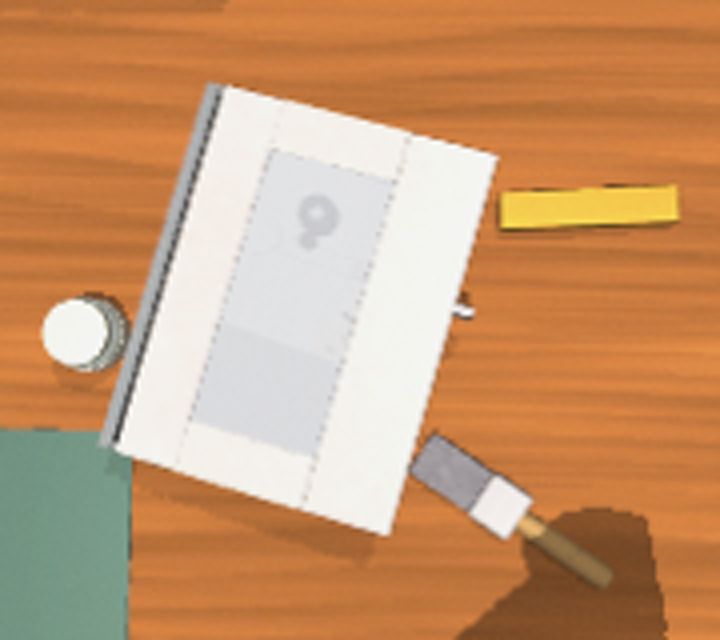

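View pics/sidez.png

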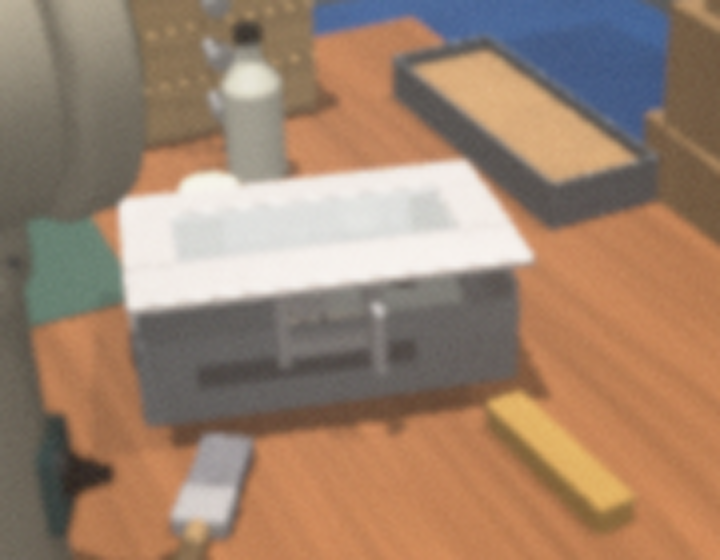

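```bash
cat > fit.py <<'E'
from h import *
from scipy.optimize import least_squares
P=np.array([[-.107,-.15,.139],[-.107,.15,.139],[.111,-.15,.108],[.111,.15,.108],[-.098-.020,-.03,.116]])
U=np.array([[274.25,159.25],[247.25,253.5],[205.5,141.5],[179.5,233],[265.7,197.7]])
Ps=np.array([[-.108,-.15,.131],[-.108,.15,.131],[-.120,-.030,.116]]); Us=np.array([[283,185.5],[182.7,197.3],[244.8,195.5]])
def W(p,P):
    c,s=np.cos(p[2]),np.sin(p[2]); return np.c_[p[0]+c*P[:,0]-s*P[:,1],p[1]+s*P[:,0]+c*P[:,1],P[:,2]]
Kt,Ks=manip.get_calibration("top"),manip.get_calibration("side")
f=lambda p:np.r_[(proj("top",W(p,P),Kt)-U).ravel(),(proj("side",W(p,Ps),Ks)-Us).ravel()]
if __name__=="__main__":
    r=least_squares(f,[.5,.1,1.3],loss="soft_l1"); print(r.x,np.degrees(r.x[2])); print(np.round(f(r.x).reshape(-1,2),1))
    np.save("press.npy",r.x)
E
python3 fit.py
```

```text
[0.55171421 0.12337489 1.32013005] 75.63788030592833
[[-1.4 -1.7]
 [-0.7 -0.1]
 [ 0.4 -0.3]
 [-0.1  0.3]
 [ 0.2 -0.8]
 [ 0.2  0.9]
 [-1.1  2.2]
 [-0.3  2.5]]
```

```bash
cat >> h.py <<'E'
def Rq(q):
    from scipy.spatial.transform import Rotation as R
    return R.from_quat(q,scalar_first=True).as_matrix()
pp=lambda: np.load("press.npy")
def rel(x,y,z,s=None):
    "press-frame mm target -> tool shift mm, turn so that tool x = press -y"
    s=s or manip.get_state(); p=pp(); c,sn=np.cos(p[2]),np.sin(p[2])
    w=np.array([p[0]+(c*x-sn*y)/1e3,p[1]+(sn*x+c*y)/1e3,z/1e3]); R=Rq(s["ee_rot"])
    d=R.T@(w-s["position"])*1e3
    X=R.T@np.array([sn,-c,0]); t=np.arctan2(X[1],X[0])
    return np.round(d,1),round(float(t),3)
def where():
    s=manip.get_state(); p=pp(); c,sn=np.cos(p[2]),np.sin(p[2]); d=(s["position"]-np.r_[p[:2],0])*1e3
    d=np.array([c*d[0]+sn*d[1],-sn*d[0]+c*d[1],d[2]]); F=s["contact_force"]
    F=np.array([c*F[0]+sn*F[1],-sn*F[0]+c*F[1],F[2]])
    print("t",round(s["clock"],2),"press pos",np.round(d,1),"F",np.round(F,1),"w",round(s["width"],4),"q",np.round(s["qpos"],2))
E
python3 -c "
from h import *
where();print(rel(-150,-70,210))"
```

```text
t 0.85 press pos [-742.5  196.8  209.6] F [ 0.4 -1.  -0.4] w 0.0852 q [-1.38  0.28  1.5  -0.    1.36 -0.12]
(array([-3.585e+02, -5.420e+02, -5.000e-01]), -1.007)
```

>>> {"op": "drive_tool", "data": {
  "steps": [
    [-25, -38, 0, -0.1, -1],
    [-50, -76, 0, -0.2, -1],
    [-76, -114, 0, -0.3, -1],
    [-101, -152, 0, -0.4, -1],
    [-126, -190, 0, -0.5, -1]
  ]
}}

```text
clock: 1.35
position: [0.3198, -0.3674, 0.2097]
ee_rot: [0.0, 0.93, -0.368, 0.0]
contact_force: [0.4, 0.0, -0.6]
width: 0.0126
```

```bash
python3 -c "
from h import *
where();print(rel(-150,-70,210))"
```

```text
t 1.35 press pos [-532.9  102.9  209.7] F [ 0.1 -0.4 -0.6] w 0.0126 q [-1.    0.14  1.68  0.    1.32 -0.24]
(array([-3.340e+01, -4.188e+02, -3.000e-01]), -0.504)
```

>>> {"op": "drive_tool", "data": {
  "steps": [
    [-4, -46, 0, -0.1, -1],
    [-8, -92, 0, -0.2, -1],
    [-12, -138, 0, -0.3, -1],
    [-16, -184, 0, -0.4, -1],
    [-19, -230, 0, -0.504, -1]
  ],
  "squeeze": 60
}}

```text
clock: 1.85
position: [0.4644, -0.1851, 0.21]
ee_rot: [0.0, 0.992, -0.123, 0.001]
contact_force: [1.2, -0.8, 0.1]
width: 0.0001
```

```bash
python3 -c "
from h import *
where();print(rel(-150,-70,210))"
```

```text
t 1.85 press pos [-320.5    8.1  210. ] F [-0.5 -1.4  0.1] w 0.0001 q [-0.52  0.16  1.66 -0.    1.32 -0.27]
(array([  78.8, -170.1,   -0. ]), 0.004)
```

>>> {"op": "drive_tool", "data": {
  "steps": [
    [20, -43, 0, 0, -1],
    [40, -86, 0, 0, -1],
    [60, -128, 0, 0, -1],
    [79, -170, 0, 0.004, -1],
    [79, -170, 0, 0.004, -1]
  ]
}}

```text
clock: 2.35
position: [0.5857, -0.0348, 0.2096]
ee_rot: [-0.001, 0.993, -0.122, 0.002]
contact_force: [-0.4, -1.0, 0.4]
width: 0.0002
```

```bash
python3 -c "
from h import *
where();print(rel(-150,-70,88))
for c in ('top','wrist','side'): save(manip.get_image(c),c+'1.png',None if c=='wrist' else (150,100,350,260),1 if c=='wrist' else 3.5)"
```

```text
t 2.35 press pos [-144.8  -72.2  209.6] F [-1.1  0.1  0.4] w 0.0002 q [-0.18  0.29  1.48  0.    1.36  0.07]
(array([ -2.6,   5.4, 121.6]), 0.006)
```

View pics/wrist1.png

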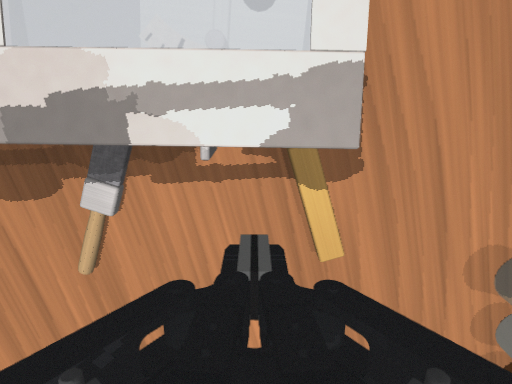

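View pics/side1.png

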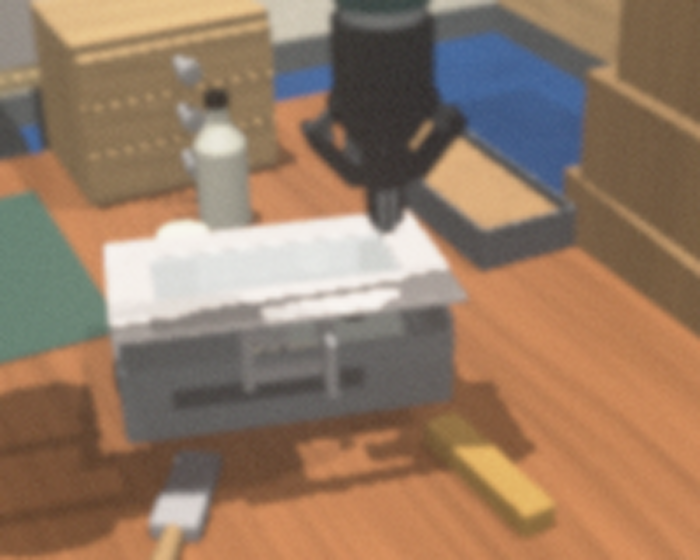

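```bash
python3 -c "
from h import *
p=pp();c,s=np.cos(p[2]),np.sin(p[2])
for uv,z in (((360,148),.131),((2,144),.131),((200,159),.116),((211,159),.116)):
    w=ray('wrist',[uv],z)[0]-np.r_[p[:2],0]; print(uv,np.round([1e3*(c*w[0]+s*w[1]),1e3*(-s*w[0]+c*w[1])],1))
save(manip.get_image('wrist'),'w2.png',(120,100,400,220),2.8)
"
```

```text
(360, 148) [-115.  -151.3]
(2, 144) [-112.2  125.6]
(200, 159) [-126.7  -24.7]
(211, 159) [-126.7  -33.8]
```

View pics/w2.png

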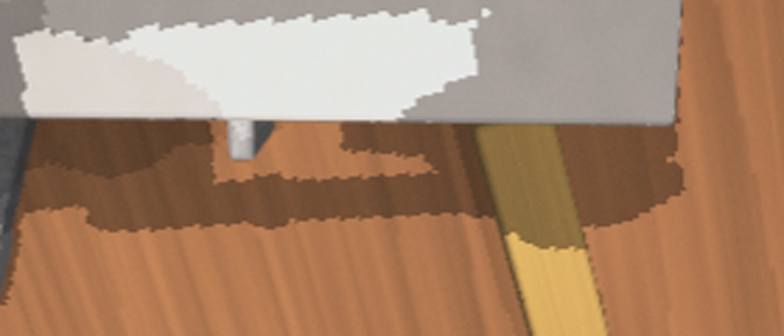

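```bash
python3 -c "
from h import *
p=pp();c,s=np.cos(p[2]),np.sin(p[2])
for uv,z in (((360,144.3),.131),((128,142.2),.131),((202,157),.116),((210,157),.116)):
    w=ray('wrist',[uv],z)[0]-np.r_[p[:2],0]; print(uv,np.round([1e3*(c*w[0]+s*w[1]),1e3*(-s*w[0]+c*w[1])],1))
p[0]-=c*.0035;p[1]-=s*.0035;np.save('press.npy',p)
where();print(rel(-150,-66,88))
"
```

```text
(360, 144.3) [-112.9 -151. ]
(128, 142.2) [-111.3   27.6]
(202, 157) [-125.6  -26.4]
(210, 157) [-125.6  -33. ]
t 2.55 press pos [-147.5  -69.6  209.8] F [ 0.1  0.1 -0. ] w 0.0002 q [-0.19  0.29  1.49 -0.    1.37  0.06]
(array([ -3.7,   2.3, 121.8]), 0.0)
```

>>> {"op": "drive_tool", "data": {
  "steps": [
    [-4, 2, 40, 0, -1],
    [-4, 2, 80, 0, -1],
    [-4, 2, 110, 0, -1],
    [-4, 2, 118, 0, -1],
    [-4, 2, 118, 0, -1]
  ]
}}

```text
clock: 3.05
position: [0.5761, -0.0424, 0.0912]
ee_rot: [0.001, 0.992, -0.126, -0.001]
contact_force: [0.4, 0.6, 1.1]
width: 0.0
```

```bash
python3 -c "
from h import *
where();print(rel(-118,-66,92))
for c in ('wrist','side'): save(manip.get_image(c),c+'3.png',None if c=='wrist' else (150,100,350,260),1 if c=='wrist' else 3.5)"
```

```text
t 3.05 press pos [-151.   -64.8   91.2] F [ 0.6 -0.2  1.1] w 0.0 q [-0.19  0.37  1.68 -0.    1.1   0.06]
(array([  1.2, -33. ,  -0.9]), -0.002)
```

View pics/wrist3.png

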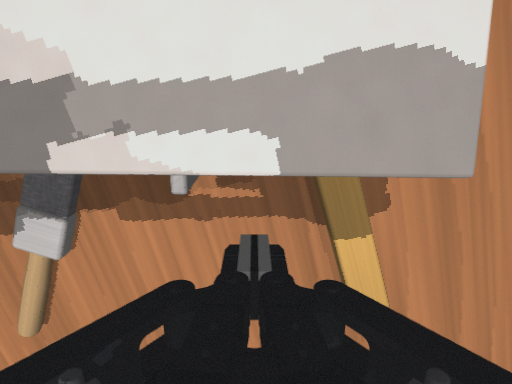

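View pics/side3.png

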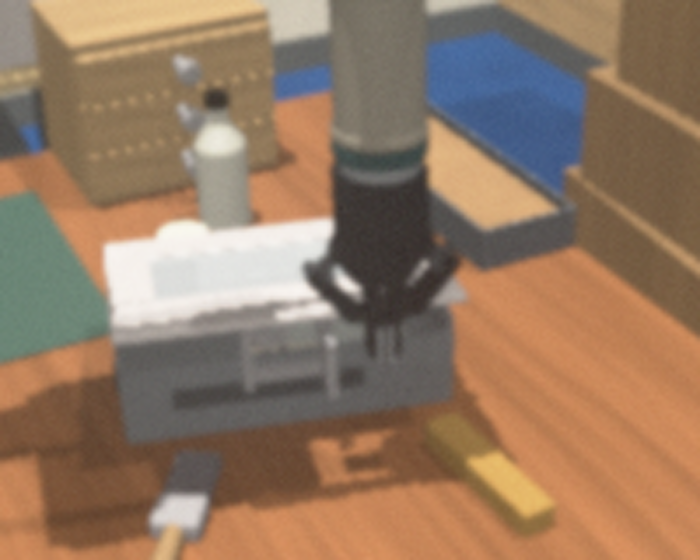

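>>> {"op": "drive_tool", "data": {
  "steps": [
    [0, -14, 0, 0, -1],
    [0, -24, 0, 0, -1],
    [0, -27, 0, 0, -1],
    [0, -29, 0, 0, -1],
    [0, -29, 0, 0, -1]
  ]
}}

```text
clock: 3.65
position: [0.5857, -0.0137, 0.0936]
ee_rot: [0.001, 0.992, -0.125, 0.002]
contact_force: [0.8, -0.1, 0.5]
width: -0.0003
```

```bash
python3 -c "
from h import *
where()"
```

```text
t 3.65 press pos [-120.8  -66.9   93.6] F [ 0.1 -0.8  0.5] w -0.0003 q [-0.14  0.38  1.66 -0.    1.1   0.11]
```

>>> {"op": "drive_tool", "data": {
  "steps": [
    [0, -2, 0, 0, -1],
    [0, -4, 0, 0, -1],
    [0, -4, 0, 0, -1]
  ]
}}

```text
clock: 3.95
position: [0.5864, -0.0108, 0.0936]
ee_rot: [0.002, 0.992, -0.125, 0.001]
contact_force: [-2.0, -3.0, 1.1]
width: 0.0003
```

```bash
python3 -c "
from h import *
where()"
```

```text
t 3.95 press pos [-117.9  -66.9   93.6] F [-3.4  1.1  1.1] w 0.0003 q [-0.13  0.38  1.66 -0.    1.1   0.12]
```

>>> {"op": "drive_tool", "data": {
  "steps": [
    [0, 2.5, 0, 0, -1],
    [-10, 2.5, 0, 0, -1],
    [-18, 2.5, 0, 0, -1],
    [-24, 2.5, 0, 0, -1],
    [-24, 2.5, 0, 0, -1]
  ]
}}

```text
clock: 4.45
position: [0.5612, -0.0067, 0.0936]
ee_rot: [0.002, 0.992, -0.125, 0.001]
contact_force: [0.2, -0.6, 0.6]
width: 0.0
```

```bash
python3 -c "
from h import *
where()"
```

```text
t 4.45 press pos [-120.2  -41.4   93.6] F [-0.6 -0.4  0.6] w 0.0 q [-0.13  0.34  1.71 -0.    1.08  0.12]
```

>>> {"op": "drive_tool", "data": {
  "steps": [
    [-4, 0, 0, 0, -1],
    [-8, 0, 0, 0, -1],
    [-8, 0, 0, 0, -1]
  ]
}}

```text
clock: 4.75
position: [0.5537, -0.0046, 0.0942]
ee_rot: [0.002, 0.992, -0.125, 0.002]
contact_force: [0.6, -0.4, 3.1]
width: 0.0003
```

```bash
python3 -c "
from h import *
where()
for c in ('wrist','side'): save(manip.get_image(c),c+'4.png',None if c=='wrist' else (180,130,290,230),1 if c=='wrist' else 5)"
```

```text
t 4.75 press pos [-120.   -33.6   94.2] F [-0.3 -0.6  3.1] w 0.0003 q [-0.13  0.33  1.73 -0.    1.08  0.12]
```

View pics/wrist4.png

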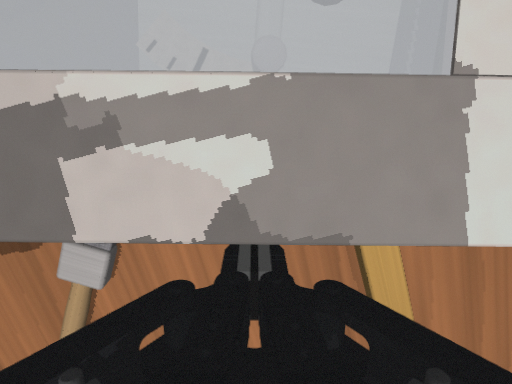

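View pics/side4.png

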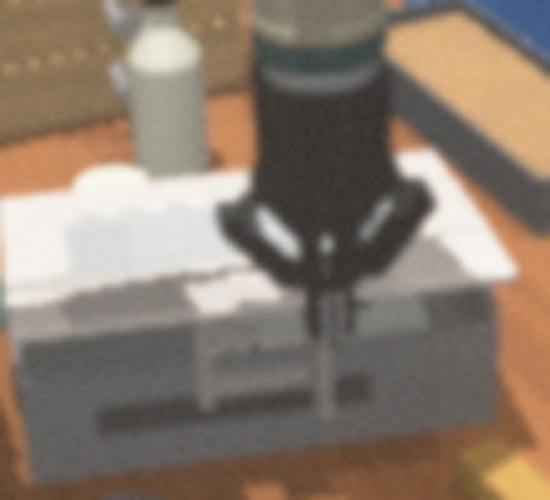

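```bash
python3 -c "
from h import *
from fit import W
p=pp()
im=manip.get_image('side')
b=(200,150,280,220);s=8
im2=cv2.resize(im[b[1]:b[3],b[0]:b[2]],None,fx=s,fy=s,interpolation=cv2.INTER_CUBIC)
def d(P,col):
    for u in proj('side',W(p,np.float64(P)/1e3)): cv2.circle(im2,tuple(int(round((a-o)*s)) for a,o in zip(u+.5,b[:2])),3,col,-1)
d([[-122,-34,116],[-122,-34,60],[-122,-26,116],[-122,-26,60]],(0,0,255))
d([[-120,-33.6,94],[-120,-33.6,140]],(0,255,0))
d([[-108,-150,131],[-108,150,131],[-108,0,131]],(255,0,0))
cv2.imwrite('pics/s5.png',im2); where()
"
```

```text
t 4.9 press pos [-120.1  -33.6   94.1] F [0.7 0.2 4.9] w 0.0002 q [-0.13  0.33  1.73 -0.    1.08  0.12]
```

View pics/s5.png

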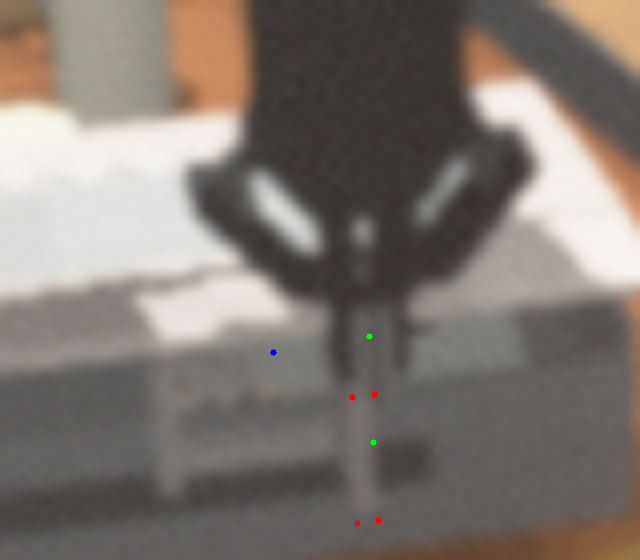

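```bash
python3 -c "
from h import *
print(proj('side',[[0.5857,-.0348,.2096],[.5761,-.0424,.0912]]), 'seen ~ (260.5,165.5) and', 150+385/3.5,100+360/3.5)
print(proj('wrist',[manip.get_state()['position']]))
"
```

```text
[[260.19262725 172.2290026 ]
 [258.84224789 209.94578572]] seen ~ (260.5,165.5) and 260.0 202.85714285714286
[[254.49963128 231.7851366 ]]
```

>>> {"op": "drive_tool", "data": {
  "steps": [
    [0, 0, -6, 0, -1],
    [16, 1, -6, 0, -1],
    [32, 1, -6, 0, -1],
    [32, 1, 6, 0, -1],
    [32, 1, 18, 0, -1]
  ]
}}

```text
clock: 5.4
position: [0.5835, -0.0135, 0.075]
ee_rot: [0.002, 0.992, -0.125, 0.0]
contact_force: [-1.0, -0.1, -1.1]
width: 0.0
```

```bash
python3 -c "
from h import *
where()
for c in ('wrist','side'): save(manip.get_image(c),c+'6.png',None if c=='wrist' else (200,150,280,220),1 if c=='wrist' else 8)"
```

```text
t 5.4 press pos [-121.2  -64.7   75. ] F [-0.3  0.9 -1.1] w 0.0 q [-0.14  0.39  1.69 -0.    1.06  0.11]
```

View pics/wrist6.png

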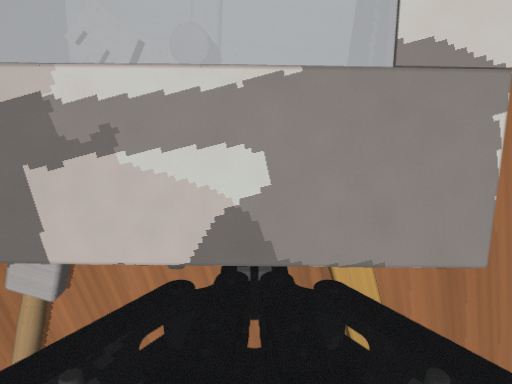

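View pics/side6.png

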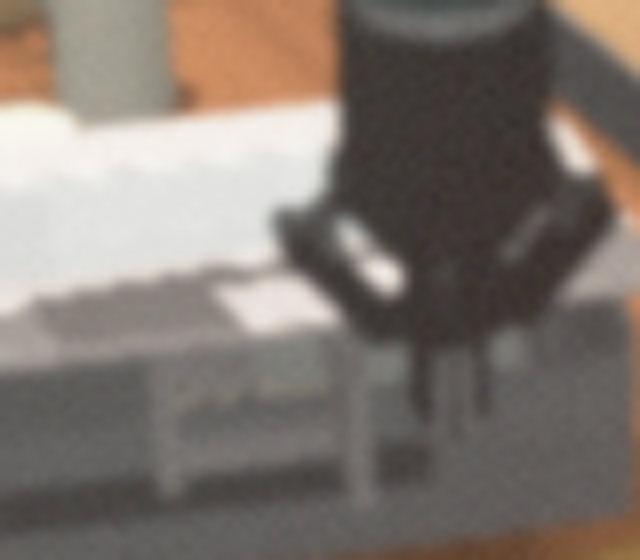

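>>> {"op": "drive_tool", "data": {
  "steps": [
    [-6, 0, 0, 0, -1],
    [-12, 0, 0, 0, -1],
    [-18, 0, 0, 0, -1],
    [-22, 0, 0, 0, -1],
    [-22, 0, 0, 0, -1]
  ]
}}

```text
clock: 6.0
position: [0.5602, -0.0076, 0.0739]
ee_rot: [0.002, 0.992, -0.125, -0.001]
contact_force: [2.9, 0.1, -1.8]
width: 0.0001
```

```bash
python3 -c "
from h import *
where()"
```

```text
t 6.0 press pos [-121.3  -40.7   73.9] F [ 0.8 -2.8 -1.8] w 0.0001 q [-0.14  0.36  1.74 -0.    1.04  0.12]
```

>>> {"op": "drive_tool", "data": {
  "steps": [
    [-5, 0, 0, 0, -1],
    [-10, 0, 0, 0, -1],
    [-15, 0, 0, 0, -1],
    [-17, 0, 0, 0, -1],
    [-17, 0, 0, 0, -1]
  ]
}}

```text
clock: 6.5
position: [0.5454, -0.0036, 0.0745]
ee_rot: [0.002, 0.992, -0.125, 0.001]
contact_force: [6.8, -1.7, -2.8]
width: -0.0001
```

```bash
python3 -c "
from h import *
where()
for c in ('side',): save(manip.get_image(c),c+'7.png',None if c=='wrist' else (200,150,280,220),1 if c=='wrist' else 8)"
```

```text
t 6.5 press pos [-121.1  -25.3   74.5] F [ 0.  -7.  -2.8] w -0.0001 q [-0.13  0.34  1.77 -0.    1.03  0.12]
```

View pics/side7.png

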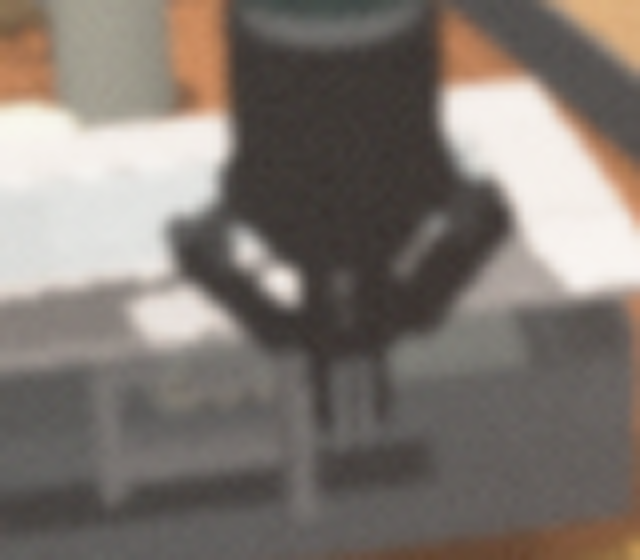

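>>> {"op": "drive_tool", "data": {
  "steps": [
    [0, 0, 5, 0, -1],
    [0, -3, 5, 0, -1],
    [0, -6, 5, 0, -1],
    [0, -6, 5, 0, -1]
  ]
}}

```text
clock: 6.95
position: [0.5481, -0.0032, 0.0705]
ee_rot: [0.007, 0.992, -0.123, 0.003]
contact_force: [3.0, -15.8, 0.3]
width: -0.0001
```

```bash
python3 -c "
from h import *
where()"
```

```text
t 6.95 press pos [-120.   -27.9   70.5] F [-14.6  -6.8   0.3] w -0.0001 q [-0.12  0.35  1.77 -0.02  1.01  0.13]
```

>>> {"op": "drive_tool", "data": {
  "steps": [
    [-4, -6, 0, 0, -1],
    [-5, -9, -3, 0, -1],
    [-5, -10, -6, 0, -1],
    [-5, -10, -9, 0, -1],
    [-5, -11, -12, 0, -1]
  ]
}}

```text
clock: 7.45
position: [0.5455, -0.0011, 0.0821]
ee_rot: [0.015, 0.993, -0.121, 0.003]
contact_force: [1.3, -29.1, -5.7]
width: 0.0002
```

```bash
python3 -c "
from h import *
where()
for c in ('side','wrist'): save(manip.get_image(c),c+'8.png',None if c=='wrist' else (180,140,290,220),1 if c=='wrist' else 7)"
```

```text
t 7.45 press pos [-118.6  -24.9   82.1] F [-27.9  -8.4  -5.7] w 0.0002 q [-0.11  0.33  1.76 -0.04  1.04  0.15]
```

View pics/side8.png

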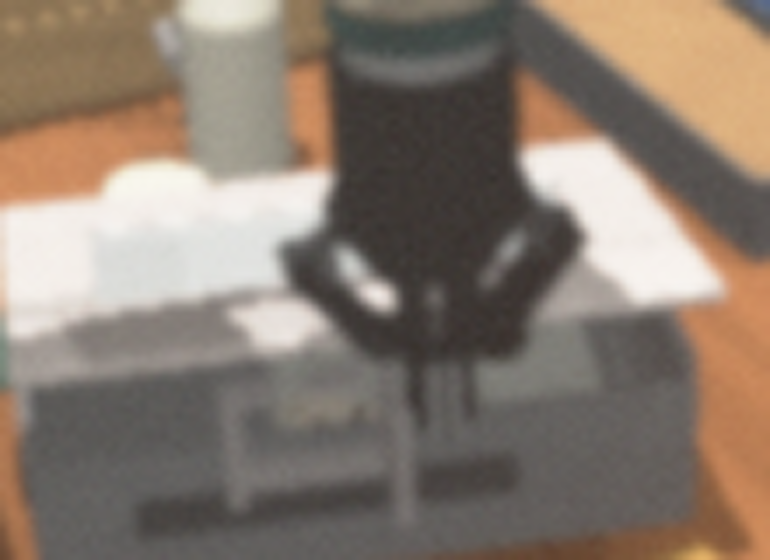

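View pics/wrist8.png

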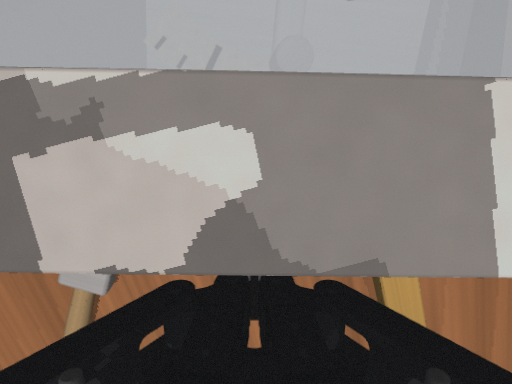

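>>> {"op": "drive_tool", "data": {
  "steps": [
    [-4, -10, -3, 0, -1],
    [-4, -12, -6, 0, -1],
    [-4, -13, -9, 0, -1],
    [-4, -13, -12, 0, -1],
    [-4, -14, -15, 0, -1]
  ]
}}

```text
clock: 8.05
position: [0.5405, 0.0032, 0.0971]
ee_rot: [0.025, 0.993, -0.119, 0.0]
contact_force: [-6.7, -30.3, 1.6]
width: -0.0002
```

```bash
python3 -c "
from h import *
where()
for c in ('side','wrist'): save(manip.get_image(c),c+'9.png',None if c=='wrist' else (180,140,290,220),1 if c=='wrist' else 7)"
```

```text
t 8.05 press pos [-115.7  -18.9   97.1] F [-31.   -1.    1.6] w -0.0002 q [-0.09  0.32  1.75 -0.06  1.08  0.18]
```

View pics/side9.png

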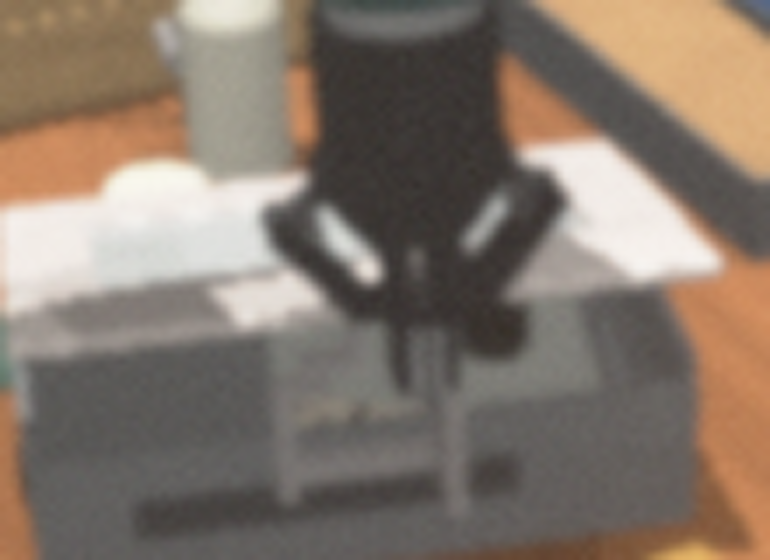

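View pics/wrist9.png

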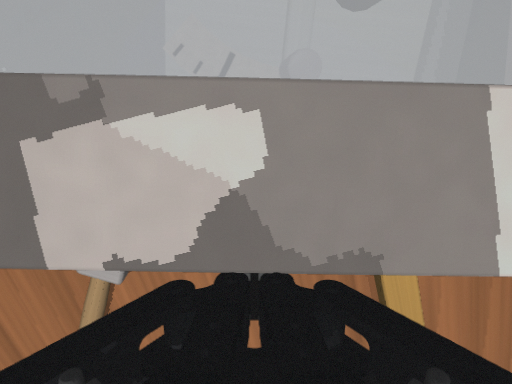

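>>> {"op": "drive_tool", "data": {
  "steps": [
    [0, -10, -6, 0, -1],
    [0, -13, -13, 0, -1],
    [0, -15, -20, 0, -1],
    [0, -17, -28, 0, -1],
    [0, -19, -35, 0, -1]
  ]
}}

```text
clock: 8.65
position: [0.5424, 0.0145, 0.1327]
ee_rot: [0.034, 0.992, -0.119, -0.002]
contact_force: [-2.0, -21.7, 3.0]
width: -0.0002
```

```bash
cat >> h.py <<'E'
def tilt():
    p=pp(); z=Rq(manip.get_state()["ee_rot"])[:,2]; c,s=np.cos(p[2]),np.sin(p[2]); print("tool z in press",np.round([c*z[0]+s*z[1],-s*z[0]+c*z[1],z[2]],3))
E
python3 -c "
from h import *
where();tilt()
for c in ('side','wrist'): save(manip.get_image(c),c+'10.png',None if c=='wrist' else (180,140,290,220),1 if c=='wrist' else 7)"
```

```text
t 8.65 press pos [-104.3  -17.9  132.7] F [-21.5  -3.5   3. ] w -0.0002 q [-0.05  0.29  1.69 -0.07  1.17  0.21]
tool z in press [-0.067 -0.006 -0.998]
```

View pics/side10.png

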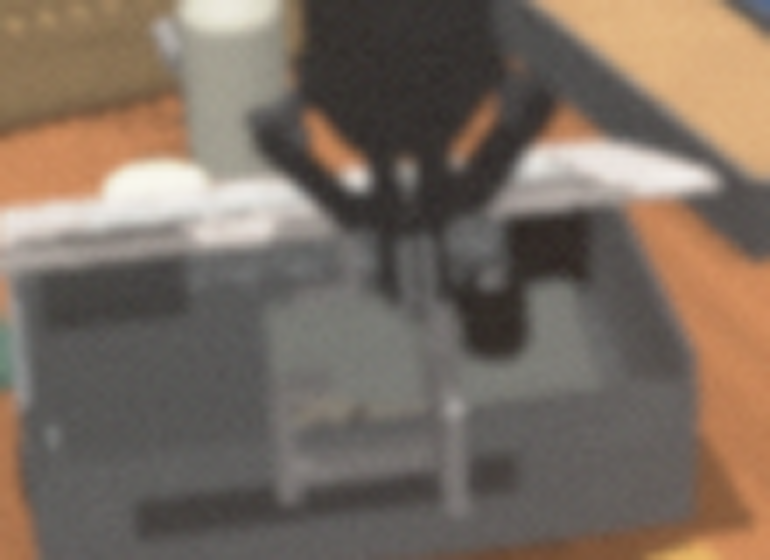

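>>> {"op": "drive_tool", "data": {
  "steps": [
    [0, -13, -14, 0, -1],
    [0, -22, -28, 0, -1],
    [0, -31, -41, 0, -1],
    [0, -42, -54, 0, -1],
    [0, -52, -65, 0, -1]
  ]
}}

```text
clock: 9.25
position: [0.5542, 0.0578, 0.1998]
ee_rot: [0.045, 0.992, -0.119, 0.0]
contact_force: [-4.9, -27.3, 19.7]
width: 0.0001
```

```bash
python3 -c "
from h import *
where();tilt()
for c in ('side','wrist'): save(manip.get_image(c),c+'11.png',None if c=='wrist' else (180,120,290,220),1 if c=='wrist' else 6)"
```

```text
t 9.25 press pos [-59.4 -18.7 199.8] F [-27.6  -2.   19.7] w 0.0001 q [ 0.04  0.27  1.54 -0.09  1.34  0.3 ]
tool z in press [-0.089 -0.012 -0.996]
```

View pics/side11.png

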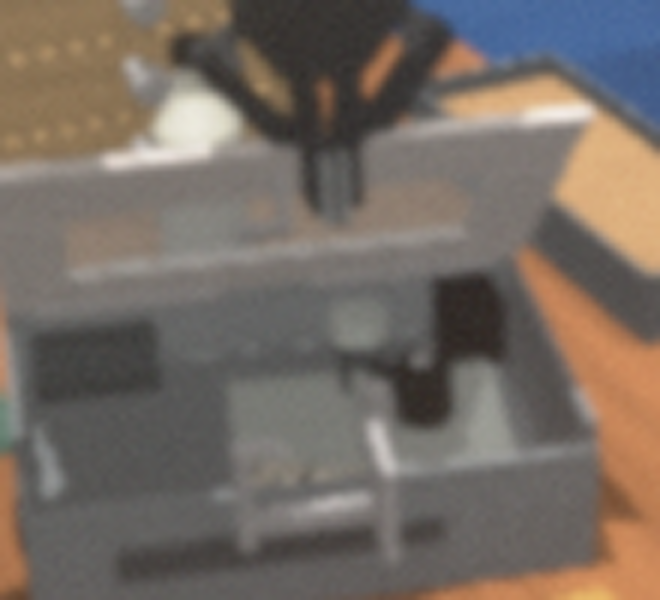

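View pics/wrist11.png

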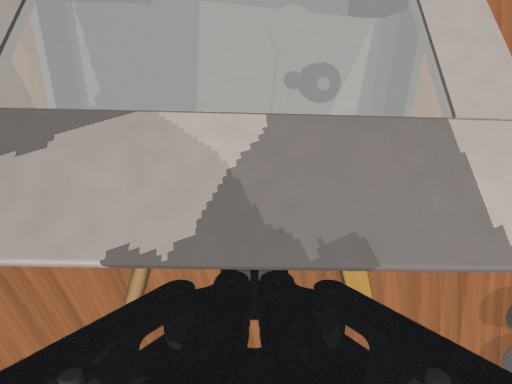

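>>> {"op": "drive_tool", "data": {
  "steps": [
    [0, -15, -20, 0, -1],
    [0, -31, -36, 0, -1],
    [0, -48, -50, 0, -1],
    [0, -66, -61, 0, -1],
    [0, -83, -69, 0, -1]
  ]
}}

```text
clock: 9.85
position: [0.5738, 0.1442, 0.2632]
ee_rot: [0.046, 0.992, -0.119, 0.001]
contact_force: [1.8, -4.4, -1.1]
width: -0.0002
```

```bash
python3 -c "
from h import *
where();tilt()
for c in ('side','wrist'): save(manip.get_image(c),c+'12.png',None if c=='wrist' else (180,100,290,220),1 if c=='wrist' else 5)"
```

```text
t 9.85 press pos [ 29.2 -16.2 263.2] F [-3.9 -2.9 -1.1] w -0.0002 q [ 0.19  0.3   1.34 -0.09  1.52  0.43]
tool z in press [-0.09  -0.013 -0.996]
```

View pics/side12.png

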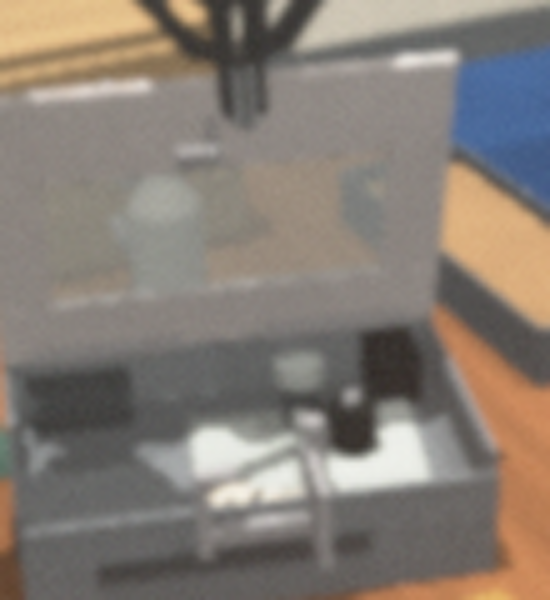

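View pics/wrist12.png

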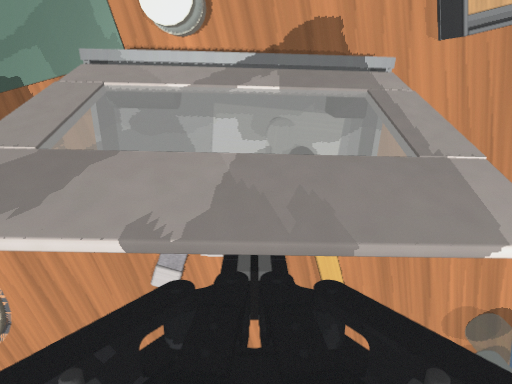

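>>> {"op": "drive_tool", "data": {
  "steps": [
    [0, -12, -2, 0, -1],
    [0, -24, -3, 0, -1],
    [0, -36, -3, 0, -1],
    [0, -44, -3, 0, -1],
    [0, -44, -3, 0, -1]
  ]
}}

```text
clock: 10.45
position: [0.5839, 0.1908, 0.2618]
ee_rot: [0.043, 0.992, -0.117, -0.0]
contact_force: [-0.1, -0.2, 1.2]
width: -0.0002
```

```bash
python3 -c "
from h import *
where();tilt()
for c in ('side','top'): save(manip.get_image(c),c+'13.png',(180,100,290,220) if c=='side' else (150,100,330,280),5 if c=='side' else 3)"
```

```text
t 10.45 press pos [ 76.8 -14.5 261.8] F [-0.2  0.   1.2] w -0.0002 q [ 0.25  0.34  1.29 -0.08  1.55  0.49]
tool z in press [-0.085 -0.011 -0.996]
```

View pics/side13.png

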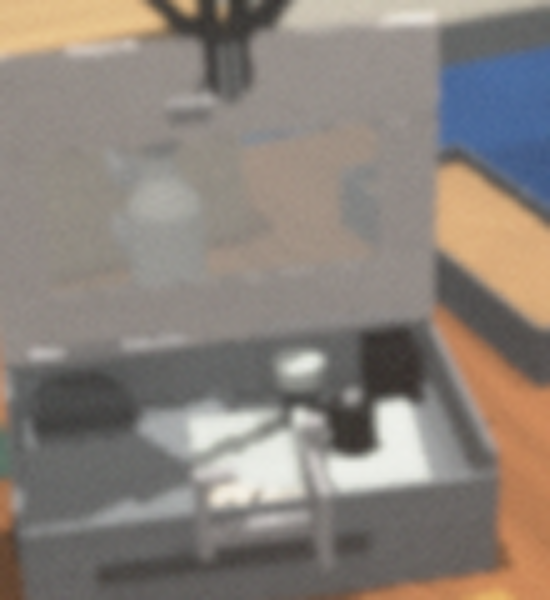

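View pics/top13.png

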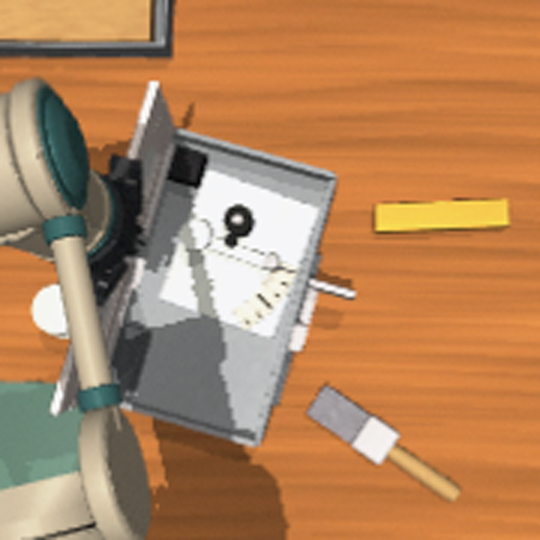

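```bash
python3 -c "
from h import *
from fit import W
p=pp()
for a in (1.24,1.3,1.4,1.5,1.54):
    P=[[.11-.22*np.cos(a)+dx*np.sin(a),-.15,.1+.22*np.sin(a)+dx*np.cos(a)] for dx in (0,.008)]
    print(a,np.round(proj('top',W(p,np.array(P))),1).tolist(),np.round(proj('side',W(p,np.array(P))),1).tolist())
c,s=np.cos(p[2]),np.sin(p[2])
for n,uv,z in (('post',(240.7,187.3),.11),('pivot',(216.7,178.3),.08),('roller',(229.5,174),.096)):
    w=ray('top',[uv],z)[0]-np.r_[p[:2],0]; print(n,np.round([1e3*(c*w[0]+s*w[1]),1e3*(-s*w[0]+c*w[1])],1))
"
```

```text
1.24 [[222.2, 133.5], [219.3, 132.5]] [[271.4, 113.2], [270.8, 111.5]]
1.3 [[217.4, 131.9], [214.5, 131.0]] [[270.4, 110.5], [269.8, 109.0]]
1.4 [[209.3, 129.4], [206.3, 128.5]] [[268.7, 106.8], [268.1, 105.5]]
1.5 [[201.2, 127.1], [198.2, 126.2]] [[267.0, 103.7], [266.4, 102.7]]
1.54 [[197.9, 126.2], [195.0, 125.4]] [[266.3, 102.7], [265.7, 101.8]]
post [-31.1 -38.3]
pivot [ 53.2 -47.6]
roller [ 15.5 -70.3]
```

```bash
python3 -c "
from h import *
print(rel(-33,-72,255))"
```

```text
(array([ 55.6, 109.6,  16.6]), 0.015)
```

>>> {"op": "drive_tool", "data": {
  "steps": [
    [0, 30, 2, 0, -1],
    [15, 60, 5, 0, -1],
    [35, 90, 9, 0, -1],
    [56, 110, 14, 0.01, -1],
    [56, 110, 14, 0.01, -1]
  ]
}}

```text
clock: 11.05
position: [0.6138, 0.067, 0.2562]
ee_rot: [0.043, 0.991, -0.124, -0.0]
contact_force: [-1.6, 0.7, -1.1]
width: -0.0007
```

```bash
python3 -c "
from h import *
where();tilt();print(rel(-33,-72,120),rel(-33,-72,72))
for c in ('side','top','wrist'): save(manip.get_image(c),c+'14.png',(180,100,290,220) if c=='side' else (150,100,330,280) if c=='top' else None,5 if c=='side' else 3 if c=='top' else 1)"
```

```text
t 11.05 press pos [-35.8 -74.1 256.2] F [ 0.3  1.7 -1.1] w -0.0007 q [ 0.05  0.33  1.31 -0.08  1.51  0.3 ]
tool z in press [-0.085 -0.01  -0.996]
(array([ -3.5, -14.4, 135.5]), 0.001) (array([ -4. , -18.5, 183.3]), 0.001)
```

View pics/wrist14.png

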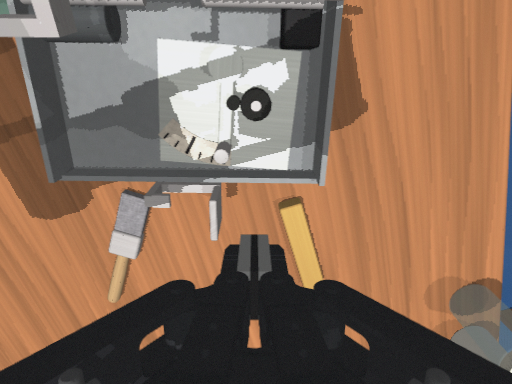

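View pics/top14.png

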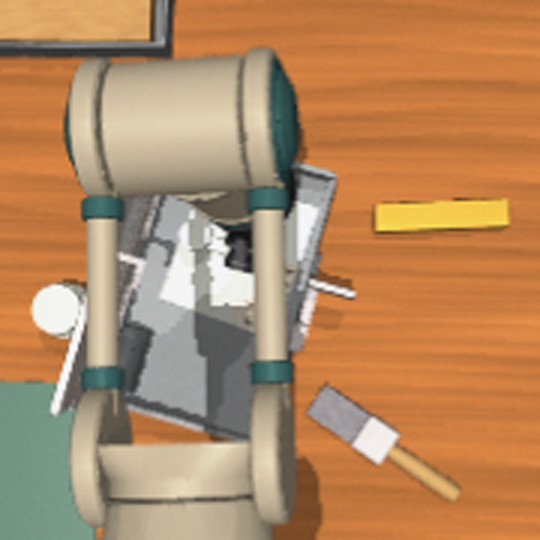

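```bash
python3 -c "
from h import *
save(manip.get_image('side'),'side15.png',None,1.5)"
```

```text
(no output)
```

View pics/side15.png

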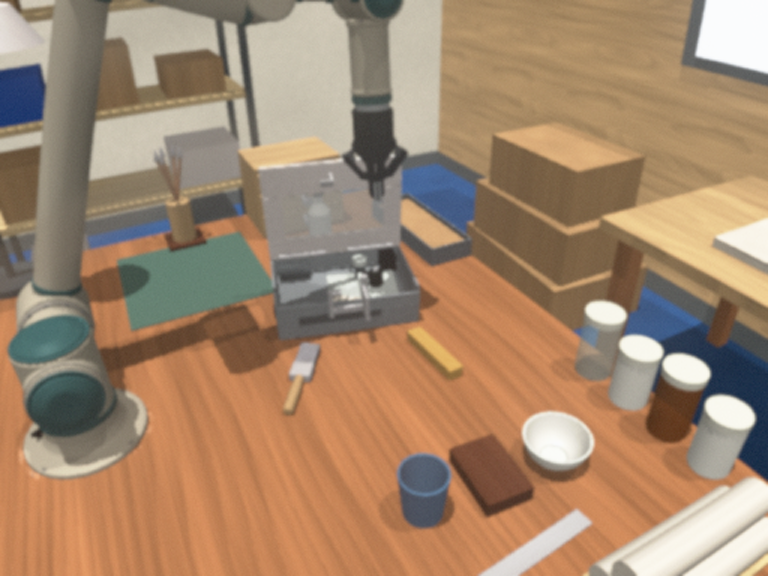

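View pics/side14.png

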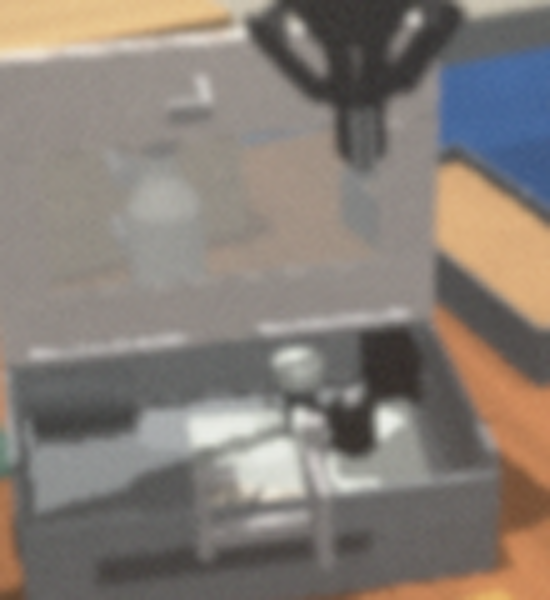

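```bash
python3 -c "
from h import *
p=pp();c,s=np.cos(p[2]),np.sin(p[2]);K=manip.get_calibration('wrist')
for n,uv,z in (('post',(221,157),.11),('blackdot',(234,103),.09),('roller',(256,104),.096),('tab',(214,236),.116),('wallcorner',(326,184),.077)):
    w=ray('wrist',[uv],z,K)[0]-np.r_[p[:2],0]; print(n,np.round([1e3*(c*w[0]+s*w[1]),1e3*(-s*w[0]+c*w[1])],1))
"
```

```text
post [-28.7 -39.8]
blackdot [ 21.4 -52.5]
roller [ 21.1 -74.3]
tab [-114.7  -30. ]
wallcorner [ -68.9 -155.5]
```

>>> {"op": "drive_tool", "data": {
  "steps": [
    [-1, -4, 40, 0, -1],
    [-2, -8, 80, 0, -1],
    [-2, -12, 120, 0, -1],
    [-3, -14, 135, 0, -1],
    [-3, -14, 135, 0, -1]
  ]
}}

```text
clock: 11.75
position: [0.6082, 0.0754, 0.1187]
ee_rot: [0.042, 0.992, -0.121, -0.004]
contact_force: [-0.1, 0.0, 0.3]
width: -0.0004
```

```bash
python3 -c "
from h import *
where();tilt();print(rel(-32,-72,78))
for c in ('side','wrist'): save(manip.get_image(c),c+'16.png',(180,80,300,220) if c=='side' else None,4 if c=='side' else 3 if c=='top' else 1)"
```

```text
t 11.75 press pos [-29.  -66.6 118.7] F [-0.   0.1  0.3] w -0.0004 q [ 0.06  0.41  1.54 -0.09  1.22  0.34]
tool z in press [-0.085 -0.004 -0.996]
(array([ 5.2, -0.4, 40.8]), 0.008)
```

View pics/wrist16.png

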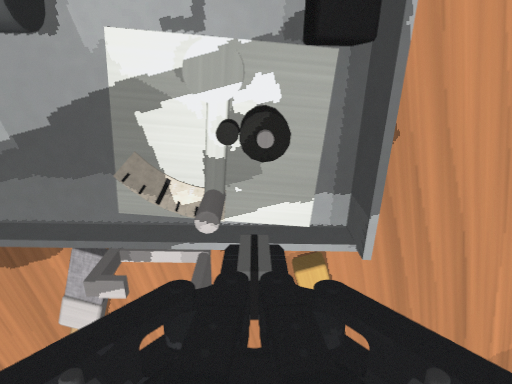

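View pics/side16.png

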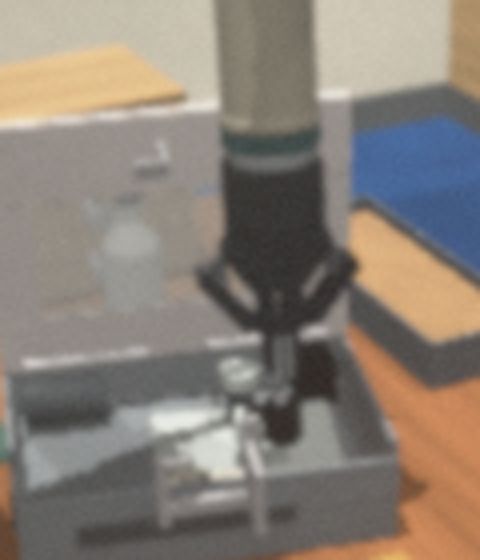

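>>> {"op": "drive_tool", "data": {
  "steps": [
    [5, 0, 20, 0, -1],
    [5, 0, 38, 0, -1],
    [5, 0, 44, 0, -1],
    [5, 0, 44, 0, -1]
  ]
}}

```text
clock: 12.25
position: [0.6159, 0.0703, 0.0791]
ee_rot: [0.042, 0.992, -0.121, 0.0]
contact_force: [0.1, -0.6, 0.1]
width: -0.0
```

```bash
python3 -c "
from h import *
where();tilt();print(rel(-33,-55,74))
for c in ('side','wrist'): save(manip.get_image(c),c+'17.png',(180,80,300,220) if c=='side' else None,4 if c=='side' else 3 if c=='top' else 1)"
```

```text
t 12.25 press pos [-32.  -75.4  79.1] F [-0.6 -0.3  0.1] w -0.0 q [ 0.05  0.45  1.58 -0.09  1.13  0.34]
tool z in press [-0.083 -0.011 -0.996]
(array([-20.4,   0.5,   5. ]), 0.007)
```

View pics/wrist17.png

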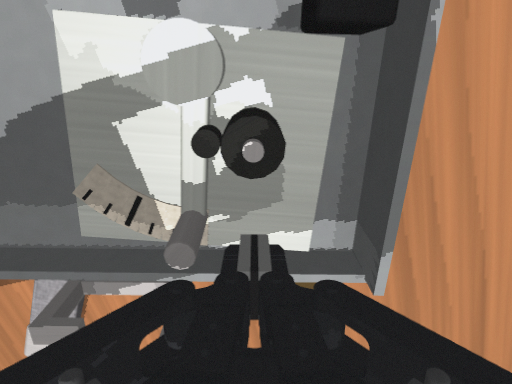

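View pics/side17.png

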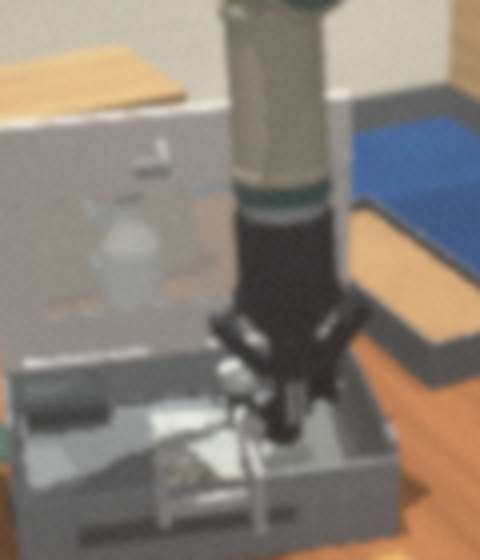

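>>> {"op": "drive_tool", "data": {
  "steps": [
    [-3, 0, 5, 0, -1],
    [-9, 0, 5, 0, -1],
    [-15, 0, 5, 0, -1],
    [-18, 0, 5, 0, -1],
    [-18, 0, 5, 0, -1]
  ]
}}

```text
clock: 12.85
position: [0.5993, 0.0744, 0.0752]
ee_rot: [0.042, 0.992, -0.121, 0.002]
contact_force: [1.4, -0.6, 0.1]
width: 0.0004
```

```bash
python3 -c "
from h import *
where()
for c in ('wrist',): save(manip.get_image(c),c+'18.png')"
```

```text
t 12.85 press pos [-32.2 -58.2  75.2] F [-0.2 -1.5  0.1] w 0.0004 q [ 0.06  0.43  1.62 -0.09  1.1   0.35]
```

View pics/wrist18.png

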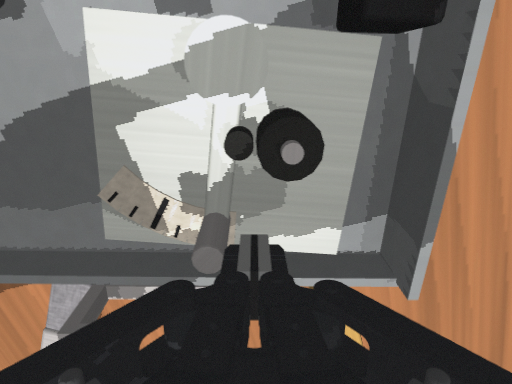

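>>> {"op": "drive_tool", "data": {
  "steps": [
    [-5, 0, 0, 0, -1],
    [-10, -1, 0, 0, -1],
    [-15, -3, 0, 0, -1],
    [-20, -4, 0, 0, -1],
    [-20, -4, 0, 0, -1]
  ]
}}

```text
clock: 13.4
position: [0.5809, 0.0831, 0.0749]
ee_rot: [0.042, 0.992, -0.121, 0.002]
contact_force: [2.9, -2.3, 0.4]
width: 0.0005
```

```bash
python3 -c "
from h import *
where()
for c in ('wrist','top'): save(manip.get_image(c),c+'19.png')"
```

```text
t 13.4 press pos [-28.3 -38.3  74.9] F [-1.5 -3.4  0.4] w 0.0005 q [ 0.08  0.41  1.66 -0.09  1.08  0.37]
```

View pics/wrist19.png

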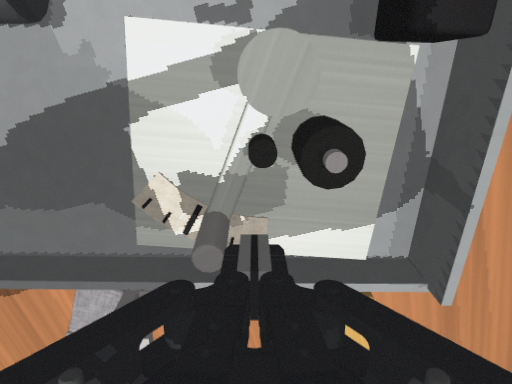

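>>> {"op": "drive_tool", "data": {
  "steps": [
    [-4, -2, 0, 0, -1],
    [-8, -3, 0, 0, -1],
    [-12, -5, 0, 0, -1],
    [-13, -5, 0, 0, -1],
    [-13, -5, 0, 0, -1]
  ]
}}

```text
clock: 14.0
position: [0.5706, 0.0911, 0.0747]
ee_rot: [0.042, 0.992, -0.121, 0.003]
contact_force: [4.7, -1.8, 1.9]
width: -0.0001
```

```bash
python3 -c "
from h import *
where()
im=manip.get_image('wrist'); save(im,'wrist20.png'); save(im,'wrist20z.png',(120,130,320,290),4)"
```

```text
t 14.0 press pos [-23.1 -26.3  74.7] F [-0.6 -5.   1.9] w -0.0001 q [ 0.09  0.4   1.68 -0.09  1.07  0.38]
```

View pics/wrist20z.png

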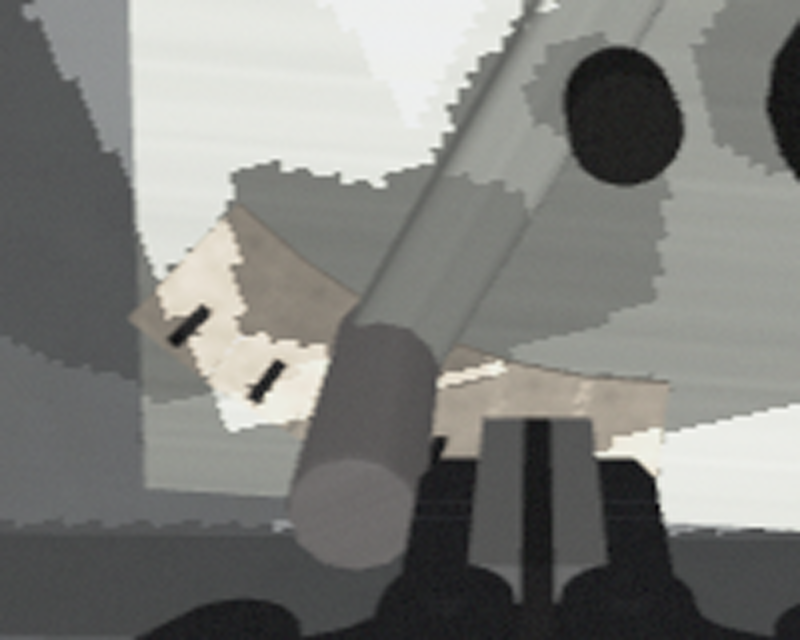

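>>> {"op": "drive_tool", "data": {
  "steps": [
    [-1.5, -0.5, 0, 0, -1],
    [-1.5, -0.5, 0, 0, -1],
    [-1.5, -0.5, 0, 0, -1],
    [-1.5, -0.5, 0, 0, -1],
    [-1.5, -0.5, 0, 0, -1]
  ]
}}

```text
clock: 14.55
position: [0.5699, 0.0918, 0.0747]
ee_rot: [0.042, 0.992, -0.121, 0.004]
contact_force: [4.8, -3.4, 1.2]
width: -0.0
```

>>> {"op": "drive_tool", "data": {
  "steps": [
    [-1, -0.5, 0, 0, -1],
    [-1, -0.5, 0, 0, -1],
    [-1, -0.5, 0, 0, -1],
    [-1, -0.5, 0, 0, -1],
    [-1, -0.5, 0, 0, -1]
  ]
}}

```text
clock: 15.05
position: [0.5693, 0.0923, 0.0747]
ee_rot: [0.042, 0.992, -0.121, 0.004]
contact_force: [3.9, -2.9, 2.3]
width: 0.0003
```

```bash
python3 -c "
from h import *
where()
im=manip.get_image('wrist'); save(im,'wrist21z.png',(120,130,320,290),4)"
```

```text
t 15.05 press pos [-22.3 -24.8  74.7] F [-1.9 -4.5  2.3] w 0.0003 q [ 0.1   0.39  1.69 -0.1   1.07  0.38]
```

View pics/wrist21z.png

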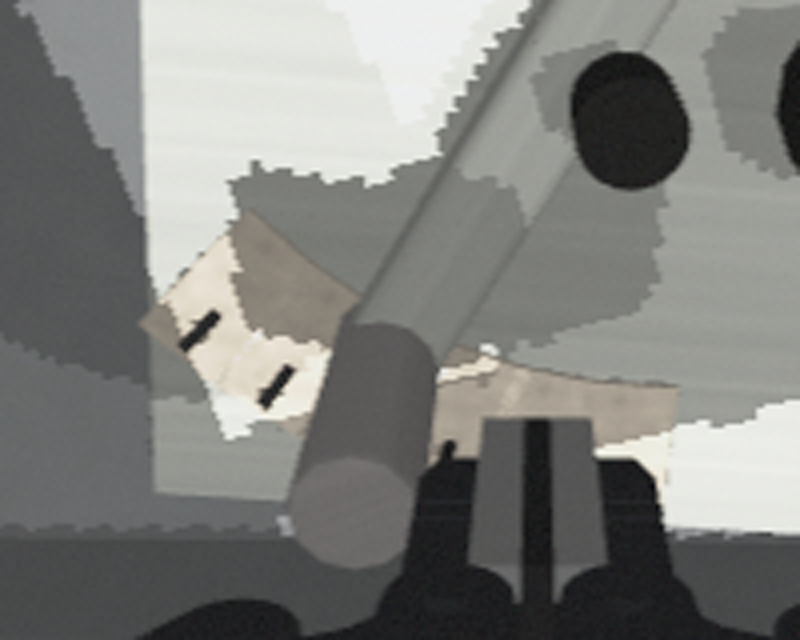

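```bash
python3 -c "
from h import *
K=manip.get_calibration('wrist')
f=lambda a:[120+a[0]/4-.4,130+a[1]/4-.4]
def ang(a,b,z):
    w=ray('wrist',[f(a),f(b)],z,K); d=w[1]-w[0]; return np.degrees(np.arctan2(d[1],d[0])),w
A=ang((545,12),(357,310),.074)[0];A2=ang((668,10),(470,310),.074)[0];B=ang((141,60),(152,490),.056)[0]
print(A,A2,B,np.radians([A-B,A2-B]))
"
```

```text
-136.03395875596874 -135.8229834619899 -108.93493343699475 [-0.47296722 -0.469285  ]
```

>>> {"op": "drive_tool", "data": {
  "steps": [
    [1, 0, 0, 0, -1],
    [1, 0, 0, 0, -1],
    [1, 0, 0, 0, -1],
    [1, 0, 0, 0, -1],
    [1, 0, 0, 0, -1]
  ]
}}

```text
clock: 15.6
position: [0.5704, 0.0917, 0.0747]
ee_rot: [0.042, 0.992, -0.121, 0.004]
contact_force: [3.4, -3.4, 1.4]
width: 0.0003
```

>>> {"op": "drive_tool", "data": {
  "steps": [
    [-1, 0, 0, 0, -1],
    [-1, 0, 0, 0, -1],
    [-1, 0, 0, 0, -1],
    [-1, 0, 0, 0, -1]
  ]
}}

```text
clock: 16.0
position: [0.5699, 0.092, 0.0748]
ee_rot: [0.042, 0.992, -0.121, 0.005]
contact_force: [4.4, -2.1, 0.9]
width: -0.0002
```

```bash
python3 -c "
from h import *
where()
im=manip.get_image('wrist'); save(im,'wrist22z.png',(120,130,320,290),4)"
```

```text
t 16.0 press pos [-22.4 -25.4  74.8] F [-0.9 -4.8  0.9] w -0.0002 q [ 0.1   0.39  1.69 -0.1   1.07  0.38]
```

View pics/wrist22z.png

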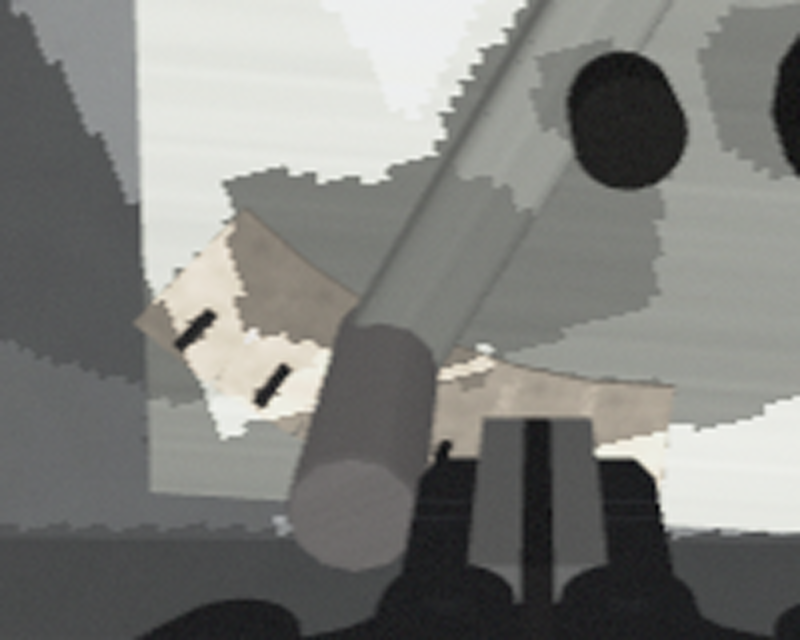

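```bash
python3 -c "
from h import *
K=manip.get_calibration('wrist')
p=pp();c,s=np.cos(p[2]),np.sin(p[2])
f=lambda a:[120+a[0]/4-.4,130+a[1]/4-.4]
def P(a,z):
    w=ray('wrist',[f(a)],z,K)[0]-np.r_[p[:2],0]; return 1e3*np.array([c*w[0]+s*w[1],-s*w[0]+c*w[1]])
post=P((352,515),.11); piv=np.array([53.2,-47.6])
m6,m5,m3=P((195,329),.058),P((272,386),.058),P((443,455),.058)
print('post',post,'m',m6,m5,m3)
# circle: solve pivot st angles 6-5=.14,5-3=.28
from scipy.optimize import least_squares
an=lambda q,v:np.arctan2(v[1]-q[1],q[0]-v[0])
print([round(an(piv,v),3) for v in (post,m3,m5,m6)])
"
```

```text
post [-16.58755374  -3.37133704] m [-17.69626687  26.45957551] [-27.36825155  15.49705879] [-39.61819508 -10.63781042]
[np.float64(0.565), np.float64(0.379), np.float64(0.664), np.float64(0.807)]
```

>>> {"op": "drive_tool", "data": {
  "steps": [
    [2, 0.5, 0, 0, -1],
    [2, 0.5, 0, 0, -1],
    [2, 0.5, 0, 0, -1],
    [2, 0.5, 0, 0, -1],
    [2, 0.5, 0, 0, -1]
  ]
}}

```text
clock: 16.55
position: [0.5716, 0.0909, 0.0748]
ee_rot: [0.042, 0.992, -0.121, 0.005]
contact_force: [3.2, -3.7, 1.6]
width: 0.0003
```

>>> {"op": "drive_tool", "data": {
  "steps": [
    [-1, 0, 0, 0, -1],
    [-1, 0, 0, 0, -1],
    [-1, 0, 0, 0, -1],
    [-1, 0, 0, 0, -1],
    [-1, 0, 0, 0, -1]
  ]
}}

```text
clock: 17.05
position: [0.571, 0.0913, 0.0748]
ee_rot: [0.042, 0.992, -0.121, 0.005]
contact_force: [4.2, -3.0, 1.7]
width: -0.0002
```

```bash
python3 -c "
from h import *
where();print(rel(-32,-72,75),rel(-32,-72,250))"
```

```text
t 17.05 press pos [-22.8 -26.7  74.8] F [-1.8 -4.8  1.7] w -0.0002 q [ 0.09  0.39  1.69 -0.1   1.07  0.38]
(array([45.2,  9.6,  1.5]), 0.008) (array([  48.7,   23.9, -172.9]), 0.008)
```

>>> {"op": "drive_tool", "data": {
  "steps": [
    [8, 2, 0, 0, -1],
    [18, 5, 0, 0, -1],
    [30, 8, 0, 0, -1],
    [45, 10, 1, 0, -1],
    [45, 10, 1, 0, -1]
  ]
}}

```text
clock: 17.55
position: [0.614, 0.0701, 0.075]
ee_rot: [0.042, 0.992, -0.121, 0.005]
contact_force: [-0.7, -1.1, -0.5]
width: -0.0001
```

>>> {"op": "drive_tool", "data": {
  "steps": [
    [0, 3, -35, 0, -1],
    [0, 6, -75, 0, -1],
    [0, 9, -115, 0, -1],
    [0, 13, -155, 0, -1],
    [0, 16, -190, 0, -1]
  ]
}}

```text
clock: 18.05
position: [0.6094, 0.0709, 0.2675]
ee_rot: [0.041, 0.992, -0.121, 0.004]
contact_force: [-0.4, 0.7, 0.2]
width: -0.0001
```

```bash
python3 -c "
from h import *
where();print(rel(-180,-60,280))
for c in ('side','wrist'): save(manip.get_image(c),c+'23.png',None,1.4)"
```

```text
t 18.05 press pos [-33.1 -68.9 267.5] F [0.6 0.5 0.2] w -0.0001 q [ 0.05  0.32  1.3  -0.08  1.52  0.3 ]
(array([ -9.8, 147.4,  -0.7]), 0.006)
```

View pics/wrist23.png

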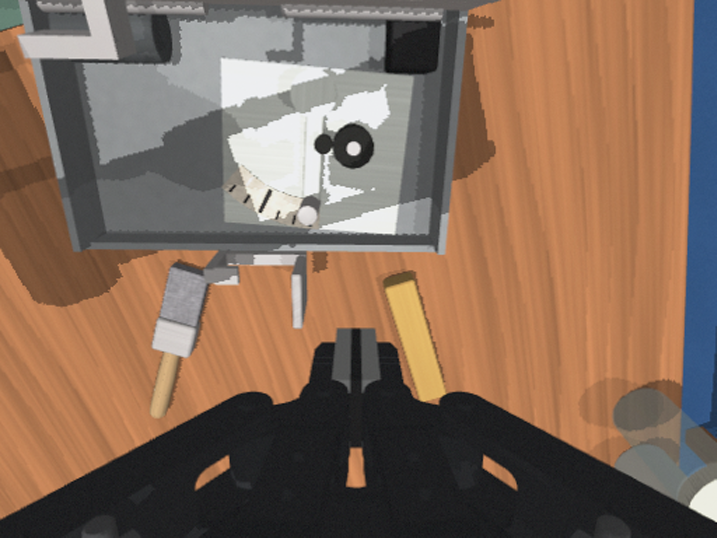

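View pics/side23.png

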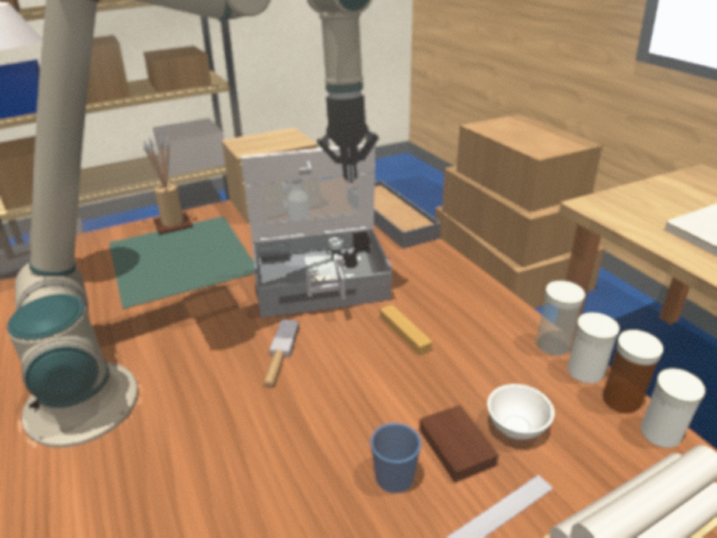

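Post back at the first mark, hood upright, the catch's tab back in place, brush and weight unmoved. I'll move the arm clear to the front and let things settle.

>>> {"op": "drive_tool", "data": {
  "steps": [
    [0, 35, 0, 0, -1],
    [0, 70, 0, 0, -1],
    [0, 105, 0, 0, -1],
    [0, 130, 0, 0, -1],
    [0, 130, 0, 0, -1]
  ]
}}

```text
clock: 18.65
position: [0.5791, -0.0572, 0.2809]
ee_rot: [0.041, 0.991, -0.123, 0.008]
contact_force: [-0.6, 0.1, 1.1]
width: 0.0001
```

```bash
python3 -c "
from h import *
where()
save(manip.get_image('top'),'top24.png',None,1.5)"
```

```text
t 18.65 press pos [-164.7  -71.3  280.9] F [-0.1  0.6  1.1] w 0.0001 q [-0.16  0.25  1.37 -0.08  1.5   0.09]
```

View pics/top24.png

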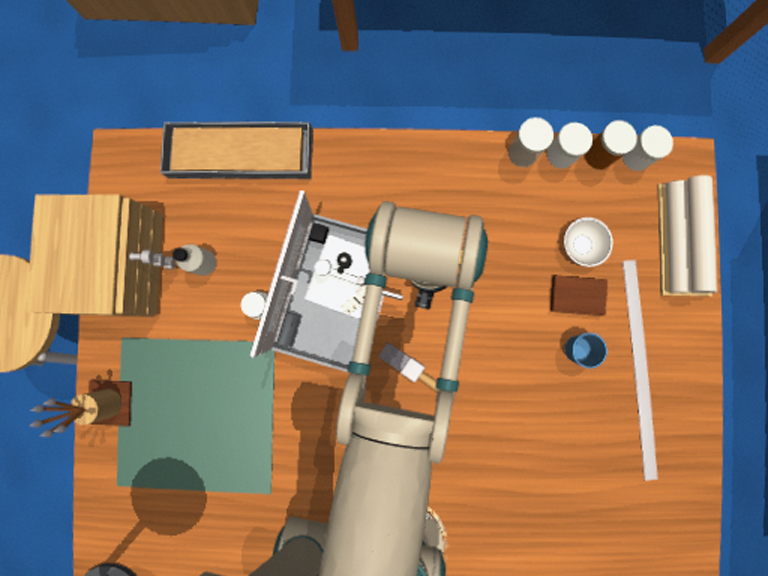

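```bash
python3 -c "
from rig import manip
print(manip.sign_off())"
```

```text
the job is handed in; nothing more can be done
None
```

The hood is open, the nip spring has been checked, and I handed the job in at about 19 s; no verdict came back.

**What I did**
- I pushed the catch's tab about 16 mm towards the robot with the shut fingers. While holding it, I pressed on the hood's front edge and lifted, then swung the hood up.
- I pushed the nip post to the long mark, held it there for about 3 s, and let it spring back.

**Last checks**
- **Hood:** it stands at about 1.35 rad, estimated from the top picture.
- **Catch and nip arm:** in the last wrist picture the catch's tab is back in place and the post is back at the first mark.
- **Bystanders:** by eye they look unmoved in the pictures. The weight was last seen just before the final retreat; it is hidden under the arm in the final top view. I did not measure any of them.
- **Robot:** it is clear of everything and the contact force is about zero.

**Where checks failed or disagreed**
- **Nip angle:** my estimates during the hold ranged from about 0.40 rad (from the force) to 0.47 rad (from the pictures), all inside the 0.35–0.49 band. I eased back about 2 mm partway through to stay nearer the middle.
- **First try at the catch:** the fingertips rode over the top of the tab, because they sit roughly 17–20 mm higher than the reported tool position. I went lower and repeated it.
- **Tool tilt:** the tool was left tilted by about 0.08 rad after pressing on the hood, which caused no trouble.
- **Hood rise with the catch held:** I saw the hood already rising with the catch still aside at 7.45 s. I did not measure the exact angle at that moment.

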